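Close the spice tin with its nested lids, then lift the outer lid alone

TASK

Pick up the nested pair of lids together by the thin knob of the inner lid, lower them onto the open spice tin without dropping them until the inner lid is fully home, and let go. Then take the outer lid alone by its wide collar, lift it off level and finish still holding it steady in the air, at least 80 mm above where it sat on the tin, leaving the inner lid fully seated in the tin. The lids stay nested until they sit on the tin, and the tin and the things round it stay where they are.

Things in the scene. Friction and masses are not known exactly. Their poses are not given: they have to be found in the camera images.
- tin: Open round plain aluminium tin, loose, about 0.6 kg, 116 mm outer and 110 mm inner diameter, 62 mm high, with four small steel cups on its floor (tops 31 mm above its underside). Origin at the centre of its underside, z up. With the inner lid fully seated, the inner lid's origin is 48 mm above the tin's origin.
- inner_lid: Inner lid, plain aluminium, loose, 0.16 kg: plug 14 mm deep, 104 mm in diameter (96 mm at its foot; 3 mm radial play in the tin), under a flange 123 mm in diameter, 3 mm thick, that rests on the tin's rim. Origin at the centre of the plug's underside, z up. It starts plug down on the worktop, left or right of the tin, with the outer lid nested on it; held by its knob it carries both.
- knob_top (a point): Centre of the top of the inner lid's upright steel knob, 70 mm above the inner lid's origin. The knob is a round post 18 mm in diameter; it passes through the hole and collar of the outer lid (14 mm clear all round) and, nested, its upper 28 mm stand proud of the collar.
- outer_lid: Outer lid, plain aluminium, loose, 0.14 kg: disc 131 mm in diameter, 3 mm thick, with a skirt to 13 mm below the disc's underside, round the inner lid's flange (1.5 mm radial play). Origin at the centre of the disc's underside, z up. Nested, it lies loose on the inner lid's flange with its origin 17 mm above the inner lid's origin, so 65 mm above the tin's origin when both sit on the tin.
- collar_top (a point): Centre of the top of the outer lid's collar, 25 mm above the outer lid's origin. The collar is an upright ring round the hole in the disc, 52 mm outer and 46 mm inner diameter, standing 22 mm above the disc.
- garlic: Garlic bulb, 53 mm across, 52 mm high, near the front edge (not the one by the wall). Bystander, loose. Origin at the centre of its underside.
- tumbler: Steel tumbler, 77 mm across, 103 mm high, behind the work. Bystander, loose. Origin at the centre of its underside.
- spice_jar: Small square-built spice jar with a red cap, 47 mm across, 97 mm high, behind the work (not those by the wall). Bystander, loose. Origin at the centre of its underside.
- bowl: Small glass bowl of brown seeds, 81 mm across, 36 mm high, behind the work. Bystander, loose. Origin at the centre of its underside.
- salt_bottle: White plastic salt bottle, 55 mm across, 86 mm high, at the front left. Bystander, loose. Origin at the centre of its underside.

How it is judged:
On the way, in this order (a step that is already met when the one before it is completed fails the run):
1. the pair is carried in the air together, by the inner lid (z of outer_lid in the frame of inner_lid between 0.014 and 0.021 m and angle between the z axis of outer_lid and the z axis of inner_lid, either way round below 0.08 rad and height (world z) of inner_lid above 0.04 m and contact force between the fingers and inner_lid above 1 N and contact force between inner_lid and tin below 0.1 N), for 0.2 s.
2. the nested pair sits fully home on the tin, let go (z of inner_lid in the frame of tin between 0.045 and 0.051 m and horizontal distance between inner_lid and tin below 0.007 m and angle between the z axis of inner_lid and the z axis of tin, either way round below 0.06 rad and z of outer_lid in the frame of inner_lid between 0.014 and 0.021 m and angle between the z axis of outer_lid and the z axis of inner_lid, either way round below 0.08 rad and contact force between the fingers and inner_lid below 0.2 N and contact force between the fingers and outer_lid below 0.2 N and linear speed of inner_lid below 0.02 m/s), for 0.2 s.
At the end, for the whole second after the job is handed in: The inner lid is fully seated in the upright tin (within 3 mm in height, 7 mm sideways, 0.06 rad), touched by nothing but the tin; the outer lid is held in the fingers, still, level within 0.25 rad, its origin at least 140 mm above the tin's origin (75 mm above where it sat) (z of inner_lid in the frame of tin between 0.045 and 0.051 m and horizontal distance between inner_lid and tin below 0.007 m and angle between the z axis of inner_lid and the z axis of tin, either way round below 0.06 rad and angle between tin's own z axis and vertical below 0.05 rad and height (world z) of tin below 0.004 m and z of outer_lid in the frame of tin above 0.14 m and angle between outer_lid's own z axis and vertical below 0.25 rad and linear speed of outer_lid below 0.03 m/s and contact force between the fingers and outer_lid above 1 N and contact force between each of outer_lid, the fingers and inner_lid below 0.1 N and contact force between outer_lid and tin below 0.1 N and linear speed of inner_lid below 0.02 m/s); the arm keeps its last pose, push and grip.
It fails at once if the outer lid comes off the inner lid while the inner lid is not seated in the tin (z of outer_lid in the frame of inner_lid above 0.03 m and not (z of inner_lid in the frame of tin between 0.045 and 0.051 m and horizontal distance between inner_lid and tin below 0.007 m and angle between the z axis of inner_lid and the z axis of tin, either way round below 0.06 rad)).
It fails at once if the lids are dropped (linear speed of inner_lid above 0.4 m/s and contact force between the fingers and inner_lid below 0.1 N).
It fails at once if the tin is pushed more than 25 mm or tipped (distance of tin from where it was at the start of the episode above 0.025 m or angle between tin's own z axis and vertical above 0.15 rad).
It fails at once if a bystander is moved more than 30 mm (distance of any of garlic, tumbler, spice_jar, bowl, salt_bottle from where it was at the start of the episode above 0.03 m).
It also fails if it takes over 48 s, if anything falls off the work surface, if the arm or the gripper's body presses on something with over 40 N, if the wrist force passes 120 N, or if a joint passes its speed limit or range.

ROBOT

A 6-joint arm with a two-finger parallel gripper is mounted at the origin on a cart in front of the work surface, level with it; the furniture and walls round the work are solid. World frame = base frame: x ahead of the robot, y to its left, z up, the work surface at z = 0. Lengths are in m, angles in rad, forces in N, time in s.
With the tool pointing down it reaches from about 0.35 to 0.8 m from the base axis. Payload 7.3 kg.
Tool frame: the origin (TCP) lies on the centre line of the jaws, within the pads' length; the fingertips stand 17 mm ahead of it and the grasp point (between the pads) lies 2 mm behind it; z points along the fingers, y is the line along which they close (so a half turn about z gives the same grasp; the last joint's range is limited). The gripper opens to 85 mm and grips with 20 to 120 N. Pads are 22 mm wide; open, the fingers measure 114 mm over their backs; the gripper's body (76 mm by 85 mm) begins 54 mm behind the grasp point. The pads swing forward as they close: fully open they stand 13 mm farther back than shut.
Start: joints at [-1.284, 0.342, 1.524, -0, 1.275, -0.146], TCP at [0.22, -0.477, 0.248] pointing down, gripper open.
Joint ranges: [-2.53, 2.53], [-0.77, 2.02], [0.04, 2.7], [-1, 4.14], [0.28, 2.66], [-3.11, 3.11]. Speed limits (rad/s): [2.57, 2.57, 3.14, 3.14, 3.14, 3.14].

INTERFACE

Orientations are given as [roll, pitch, yaw] about the fixed x, y, z axes, in that order (R = Rz(yaw) Ry(pitch) Rx(roll)).
In Python, from station import robot, gripper_to, kin, camera, job_done, telemetry gives the robot as it stands. Calls block until the motion is done:
- robot.move_pose(position, orientation): joint-space move of the TCP to a pose.
- robot.movel(position, frame=None, v=0.15, max_force=None): straight line of the TCP; frame=None keeps the orientation; v is the mean speed in m/s. With max_force (N) it stops when the force on the tool has changed by that much, and returns True; else False.
- robot.move_j(angles): joint-space move.
- gripper_to(opening): opening from 0.0 (shut) to 1.0 (fully open); the grip force is fixed at half the most; returns when the fingers have stopped.
- robot.dwell(seconds).
- kin.solve_ik(position, orientation): joint angles nearest the present ones, or None.
- camera(name): name is "scene" or "side" or "wrist"; returns a dict with "image" (384x512x3 uint8, red, green, blue), "fx", "fy", "cx", "cy" (pixels), "k1" (the pictures are not rectified: a ray, as slopes to the right and down, at radius r is drawn at 1 + k1 r^2 times it, then the intrinsics apply), "camera_from_world" (4x4, takes a point from world to camera coordinates). Camera axes: x right, y up, looking along -z (the intrinsics and any distortion apply to the point x, -y, -z); pixel columns grow to the right and rows downward; lengths in m; the calibration is good to about 2 mm. A picture is of the moment at which its call begins. There is no depth.
A pose or a line that the arm cannot do raises robot.Unreachable and nothing moves.
- job_done(): hands the job in; it is judged then, once.
Readings, each from a call of its own:
- telemetry.read_time_s(): time.
- telemetry.read_qpos(): joint angles.
- telemetry.read_joint_vel(): joint speeds.
- telemetry.read_joint_efforts(): joint torques, N m.
- telemetry.read_eef_pos(): TCP position.
- telemetry.read_orientation(): TCP orientation.
- telemetry.read_contact_force(): force on the tool from outside, world axes, zero at the start.
- telemetry.read_wrist_torque(): the same for the moment, N m.
- telemetry.read_gripper_width(): opening from 0.0 (shut) to 1.0 (fully open).
- telemetry.read_gripper_force(): force on a finger pad.
Only numpy, scipy, OpenCV 4.12 (cv2) and the standard library are available. Lean on these libraries where they do the work, as an engineer would, in place of code of your own. Each camera call takes 0.05 s, during which the arm holds its last target. There are 200 camera calls.

## Working session

There is one attempt and no reset: what is moved stays moved. The work goes in short steps, each a Python script; the robot and the scene stay as the last script left them, time stands still between calls to the robot, and variables do not carry over. Pictures are saved under pics/ and viewed, at most 10 in all, crops included, and the job is handed in when it is done.

```bash
mkdir -p pics; cat > h.py <<'E'
import numpy as np, cv2
from station import robot, gripper_to, kin, camera, job_done, telemetry
def snap(n,f):
    c=camera(n); cv2.imwrite(f,c["image"][...,::-1]); np.savez(f[:-4]+'.npz',**c); return c
def proj(c,P):
    T=np.asarray(c["camera_from_world"]); p=np.atleast_2d(P)@T[:3,:3].T+T[:3,3]
    s=np.c_[p[:,0]/-p[:,2],-p[:,1]/-p[:,2]]; s=s*(1+float(c["k1"])*(s**2).sum(1,keepdims=True))
    return s*[float(c["fx"]),float(c["fy"])]+[float(c["cx"]),float(c["cy"])]
def onplane(c,uv,z):
    from scipy.optimize import least_squares
    return least_squares(lambda q:(proj(c,[q[0],q[1],z])[0]-uv),[0.5,0]).x
E
python3 - <<'E'
from h import *
a=snap("scene","pics/scene.png");b=snap("side","pics/side.png")
for c in(a,b):
    T=np.array(c["camera_from_world"]);print(-T[:3,:3].T@T[:3,3],c["fx"],c["k1"])
print(telemetry.read_time_s(), telemetry.read_orientation())
E
```

```text
[ 0.20412097 -0.99574339  0.64559421] 444.35977366012327 0.00044345627498785617
[0.52561209 0.5627999  0.39459899] 367.76978597979695 0.021820843118493256
0.1 [-3.14021540e+00 -2.01748572e-04  4.32742828e-01]
```

View pics/scene.png

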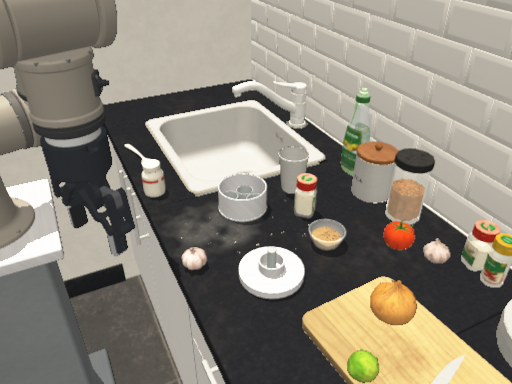

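View pics/side.png

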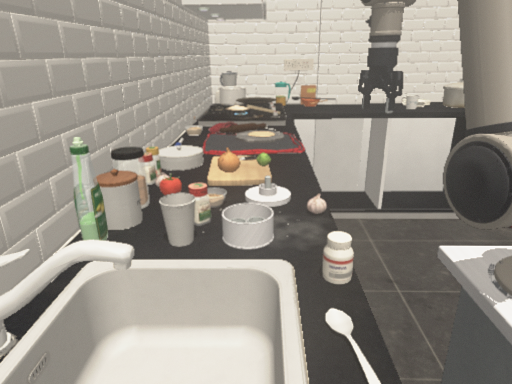

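The scene shows the tin at about (243,196) and the lids at about (271,270), to the tin's right. In the side view the tin is at about (248,225) and the lids at about (268,192). I'll enlarge both.

```bash
python3 - <<'E'
import cv2,numpy as np
a=cv2.imread('pics/scene.png')[165:305,205:315];b=cv2.imread('pics/side.png')[165:255,205:305]
a=cv2.resize(a,None,fx=4,fy=4,interpolation=2);b=cv2.resize(b,None,fx=3.5,fy=3.5,interpolation=2)
m=np.zeros((560,800,3),np.uint8);m[:,:440]=a;m[:b.shape[0],445:795]=b
cv2.imwrite('pics/c1.png',m)
E
```

```text
(no output)
```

View pics/c1.png

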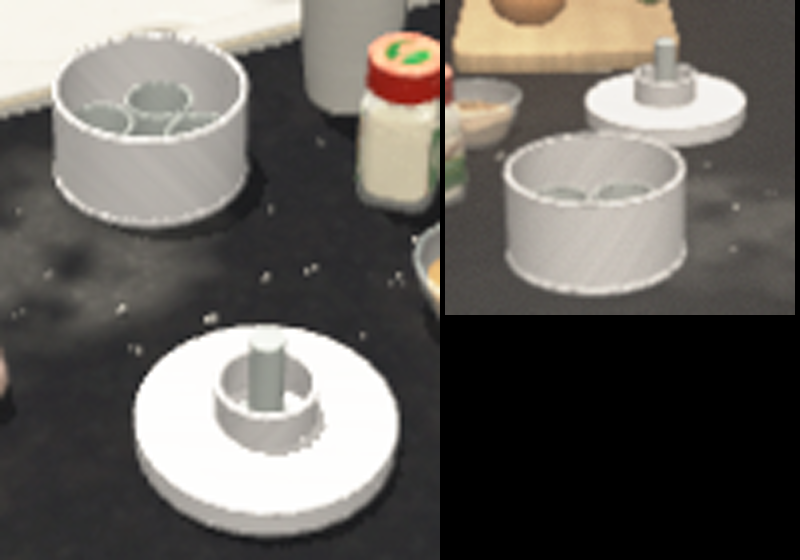

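The crop gives a tin rim box of x 52–248, y 33–138 (scene) and x 503–687, y 132–207 (side). The disc edge spans x 134–400 with its top at y 325. The knob top is at (267,342) in the scene and (665,40) in the side view.

```bash
cat > m.py <<'E'
from h import *
from scipy.optimize import least_squares
A=np.load('pics/scene.npz');B=np.load('pics/side.npz')
t=np.linspace(0,2*np.pi,180);C=np.c_[np.cos(t),np.sin(t)]
def box(c,q,r,z):
    p=proj(c,np.c_[q+r*C,np.full(180,z)]); return np.r_[p.min(0),p.max(0)]
fa=lambda x,y:np.array([205+(x+.5)/4-.5,165+(y+.5)/4-.5])
fb=lambda x,y:np.array([205+(x-445+.5)/3.5-.5,165+(y+.5)/3.5-.5])
ba=np.r_[fa(52,33),fa(248,138)];bb=np.r_[fb(503,132),fb(687,207)]
for n,f in(("A",lambda q:box(A,q,.058,.062)-ba),("B",lambda q:box(B,q,.058,.062)-bb),("AB",lambda q:np.r_[box(A,q,.058,.062)-ba,box(B,q,.058,.062)-bb])):
    s=least_squares(f,[.5,0]);print("tin",n,s.x.round(4),s.fun.round(2))
print("knob",onplane(A,fa(267,343),.07),onplane(B,fb(665,41),.07))
la=np.r_[fa(134,325),fa(400,515)];lb=np.r_[fb(585,71),fb(746,138)]
for n,c,l in(("A",A,la),("B",B,lb)):
    s=least_squares(lambda q:box(c,q,.0655,.020)-l,[.5,0]);print("disc",n,s.x.round(4),s.fun.round(2))
# bystanders, rough at base
for n,uv,z in(("garlic",(194,258),.026),("jar",(307,181),.097),("tumbler",(293,153),.103),("bowl",(327,230),.036),("salt",(150,162),.086)):
    print(n,onplane(A,uv,z).round(3))
E
python3 m.py
```

```text
tin A [ 0.568  -0.1933] [ 0.08 -0.4  -0.08  0.35]
tin B [ 0.568  -0.1954] [ 0.46  0.42 -0.46 -0.19]
tin AB [ 0.5679 -0.194 ] [ 0.15 -0.26  0.01  0.52  0.45  0.64 -0.38  0.1 ]
knob [ 0.5181595  -0.43423897] [ 0.52224917 -0.43241371]
disc A [ 0.5204 -0.4321] [ 0.27  0.47 -0.26 -0.33]
disc B [ 0.522  -0.4213] [ 0.06  1.57 -0.06 -1.23]
garlic [ 0.39  -0.343]
jar [ 0.686 -0.29 ]
tumbler [ 0.717 -0.173]
bowl [ 0.675 -0.396]
salt [ 0.392 -0.031]
```

```bash
cat >> h.py <<'E'
O=[np.pi,0,0.43]
def st(tag=""):
    print(tag,round(telemetry.read_time_s(),2),np.round(telemetry.read_eef_pos(),4),"F",np.round(telemetry.read_contact_force(),1),"w",round(telemetry.read_gripper_width(),3),"gf",round(telemetry.read_gripper_force(),1))
E
python3 - <<'E'
from h import *
gripper_to(1.0)
robot.move_pose([.520,-.433,.16],O);st()
snap("wrist","pics/w1.png")
hit=robot.movel([.520,-.433,.063],v=.08,max_force=8);st(hit)
snap("scene","pics/s2.png");snap("side","pics/d2.png")
a=cv2.imread('pics/s2.png')[205:305,215:345];b=cv2.imread('pics/d2.png')[130:230,205:335]
cv2.imwrite('pics/c2.png',np.hstack([cv2.resize(x,None,fx=3,fy=3,interpolation=2) for x in(a,b)]))
E
```

```text
1.52 [ 0.519  -0.434   0.1607] F [ 0.4 -0.3  0.9] w 1.003 gf 0.0
False 2.93 [ 0.5203 -0.4333  0.0637] F [-0.3  0.4 -0.8] w 1.0 gf 0.0
```

View pics/c2.png

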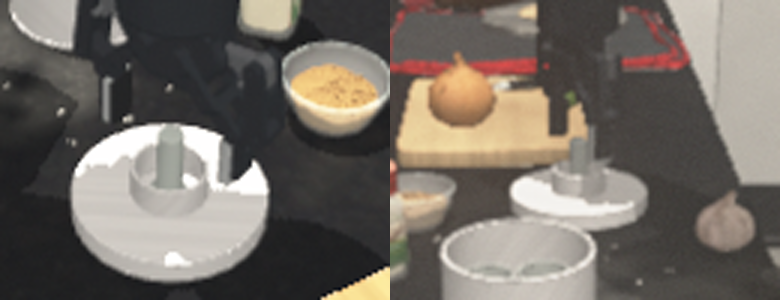

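View pics/w1.png

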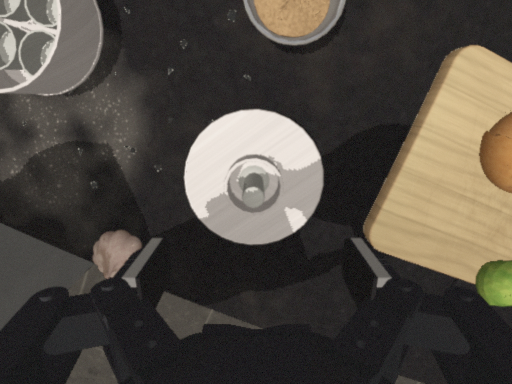

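The wrist view shows the disc centred at (254,177), the knob top at about (255,187), and the fingers either side. The knob stands between the open jaws without contact. I'll compute the knob's position from the wrist view, then grip and lift.

```bash
python3 - <<'E'
from h import *
W=np.load('pics/w1.npz'); k=onplane(W,(254,190),.07); d=onplane(W,(254,177),.02); print(k,d)
gripper_to(0.0);st("grip")
robot.dwell(.2)
robot.movel([.520,-.433,.085],v=.05);robot.dwell(.2);st("lift")
snap("scene","pics/s3.png");snap("side","pics/d3.png")
a=cv2.imread('pics/s3.png')[195:305,215:345];b=cv2.imread('pics/d3.png')[120:230,205:335]
cv2.imwrite('pics/c3.png',np.hstack([cv2.resize(x,None,fx=3,fy=3,interpolation=2) for x in(a,b)]))
E
```

```text
[0.03132698 0.38180955] [ 0.52360877 -0.43106911]
grip 3.67 [ 0.52   -0.4329  0.0632] F [0.2 1.7 1.3] w 0.185 gf 58.6
lift 4.67 [ 0.5198 -0.4328  0.0846] F [-0.6  0.4 -2.8] w 0.191 gf 58.5
```

View pics/c3.png

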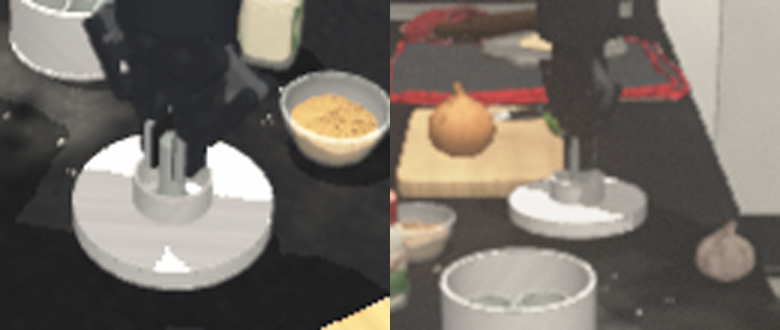

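The pair is off the worktop and level (wrist force −2.8 N, which matches both lids). Next I'll carry it over the tin.

```bash
python3 - <<'E'
from h import *
robot.movel([.520,-.433,.18],v=.12)
robot.movel([.568,-.194,.18],v=.12)
robot.movel([.567,-.195,.145],v=.1);robot.dwell(.3);st("hover")
snap("scene","pics/s4.png");snap("side","pics/d4.png")
a=cv2.imread('pics/s4.png')[125:235,200:300];b=cv2.imread('pics/d4.png')[145:255,200:300]
cv2.imwrite('pics/c4.png',np.hstack([cv2.resize(x,None,fx=4,fy=4,interpolation=2) for x in(a,b)]))
E
```

```text
hover 8.69 [ 0.5673 -0.1951  0.1456] F [-0.5  0.  -3. ] w 0.181 gf 58.6
```

View pics/c4.png

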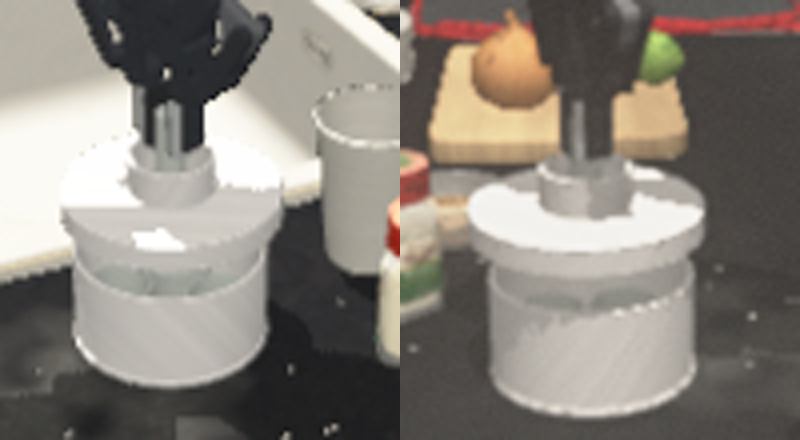

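The lids hang level over the tin. The disc spans x 61–284 (scene) and 468–705 (side), and the tin rim spans 74–268 and 488–697. I'll compute the offset.

```bash
python3 - <<'E'
from m import *
print('----')
A=np.load('pics/s4.npz');B=np.load('pics/d4.npz')
fa=lambda x,y:np.array([200+(x+.5)/4-.5,125+(y+.5)/4-.5])
fb=lambda x,y:np.array([200+(x-400+.5)/4-.5,145+(y+.5)/4-.5])
zd=.0822+.02
la=np.r_[fa(61,134),fa(284,246)];lb=np.r_[fb(468,164),fb(705,256)]
ba=np.r_[fa(74,0),fa(268,0)];bb=np.r_[fb(488,0),fb(697,0)]
i=[0,2]
for n,c,l in(("A",A,la),("B",B,lb)):
    s=least_squares(lambda q:box(c,q,.0655,zd)-l,[.5,-.2]);print("disc",n,s.x.round(4),s.fun.round(2))
s=least_squares(lambda q:np.r_[(box(A,q,.0655,zd)-la)[i],(box(B,q,.0655,zd)-lb)[i]],[.5,-.2]);print("disc lat",s.x,s.fun)
s=least_squares(lambda q:np.r_[(box(A,q,.058,.062)-ba)[i],(box(B,q,.058,.062)-bb)[i]],[.5,-.2]);print("tin lat",s.x,s.fun)
E
```

```text
tin A [ 0.568  -0.1933] [ 0.08 -0.4  -0.08  0.35]
tin B [ 0.568  -0.1954] [ 0.46  0.42 -0.46 -0.19]
tin AB [ 0.5679 -0.194 ] [ 0.15 -0.26  0.01  0.52  0.45  0.64 -0.38  0.1 ]
knob [ 0.5181595  -0.43423897] [ 0.52224917 -0.43241371]
disc A [ 0.5204 -0.4321] [ 0.27  0.47 -0.26 -0.33]
disc B [ 0.522  -0.4213] [ 0.06  1.57 -0.06 -1.23]
garlic [ 0.39  -0.343]
jar [ 0.686 -0.29 ]
tumbler [ 0.717 -0.173]
bowl [ 0.675 -0.396]
salt [ 0.392 -0.031]
----
disc A [ 0.5693 -0.1952] [-0.34 -0.98  0.34  0.74]
disc B [ 0.5698 -0.1921] [-0.19  0.77  0.19 -0.63]
disc lat [ 0.5699012  -0.19386928] [-0.31230474  0.29683542 -0.14213106  0.11513519]
tin lat [ 0.56758232 -0.19518955] [-0.26793421  0.14419349  0.23793903 -0.35153641]
```

```bash
python3 - <<'E'
from h import *
robot.movel([.565,-.1955,.135],v=.05);robot.dwell(.2)
hit=robot.movel([.565,-.1955,.1085],v=.02,max_force=7);st(("down",hit))
robot.dwell(.2);st()
snap("scene","pics/s5.png");snap("side","pics/d5.png")
a=cv2.imread('pics/s5.png')[125:235,200:300];b=cv2.imread('pics/d5.png')[145:255,200:300]
cv2.imwrite('pics/c5.png',np.hstack([cv2.resize(x,None,fx=4,fy=4,interpolation=2) for x in(a,b)]))
E
```

```text
('down', True) 10.44 [ 0.5649 -0.1954  0.1111] F [-0.5  0.6  5. ] w 0.186 gf 59.7
 10.64 [ 0.5649 -0.1954  0.1111] F [-0.8  0.3  5.7] w 0.187 gf 59.7
```

View pics/c5.png

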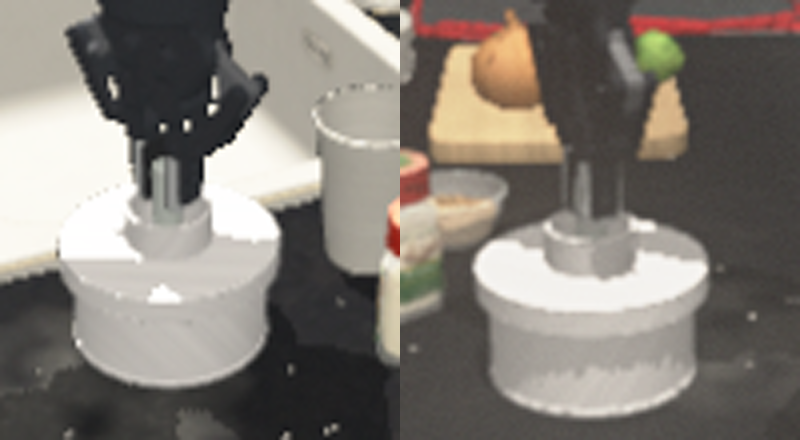

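The TCP stopped at z = 0.1111, where 0.1112 means fully home. The pictures agree: the skirt is over the rim and the lids look level. Now I'll release.

```bash
python3 - <<'E'
from h import *
gripper_to(1.0);robot.dwell(.7);st("open")
hit=robot.movel([.567,-.1945,.085],v=.03,max_force=6);st(("down",hit))
snap("scene","pics/s6.png");snap("side","pics/d6.png")
a=cv2.imread('pics/s6.png')[125:235,200:300];b=cv2.imread('pics/d6.png')[145:255,200:300]
cv2.imwrite('pics/c6.png',np.hstack([cv2.resize(x,None,fx=4,fy=4,interpolation=2) for x in(a,b)]))
E
```

```text
open 12.12 [ 0.564  -0.195   0.1097] F [1.8 0.9 1.1] w 1.003 gf 0.0
('down', False) 13.09 [ 0.5671 -0.1945  0.0852] F [ 0.9  0.9 -0.8] w 1.002 gf 0.0
```

View pics/c6.png

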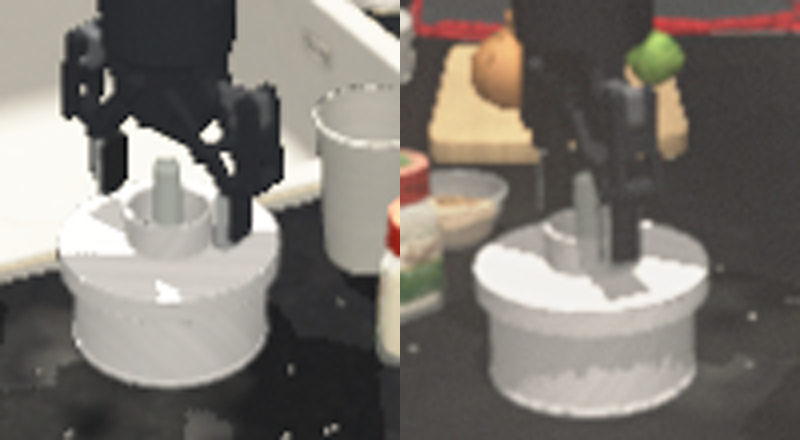

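Both fingers stand either side of the collar, clear of the disc, and the lids are unmoved. I'll grip the collar and lift straight up.

```bash
python3 - <<'E'
from h import *
gripper_to(0.0);st("grip");robot.dwell(.2)
p=np.array(telemetry.read_eef_pos())
robot.movel([p[0],p[1],.088],v=.02);robot.dwell(.2);st("5mm")
robot.movel([p[0],p[1],.190],v=.05);robot.dwell(.8);st("up")
snap("scene","pics/s7.png");snap("side","pics/d7.png")
a=cv2.imread('pics/s7.png')[95:235,200:300];b=cv2.imread('pics/d7.png')[115:255,200:300]
cv2.imwrite('pics/c7.png',np.hstack([cv2.resize(x,None,fx=4,fy=4,interpolation=2) for x in(a,b)]))
E
```

```text
grip 13.62 [ 0.5672 -0.1947  0.0858] F [-1.3  0.2  5.2] w 0.59 gf 62.1
5mm 14.32 [ 0.5671 -0.1946  0.0877] F [ 0.6 -1.4 -1.7] w 0.588 gf 62.3
up 17.32 [ 0.5672 -0.1947  0.19  ] F [ 0.7 -0.5 -1.7] w 0.587 gf 62.3
```

View pics/c7.png

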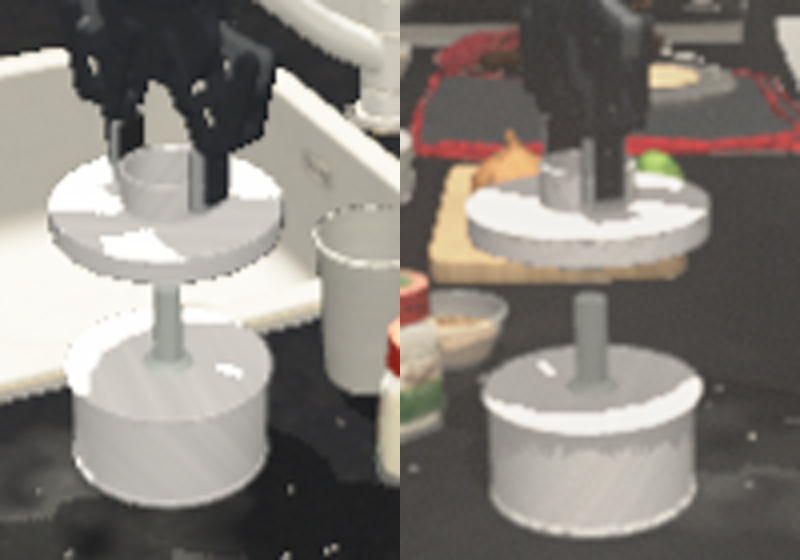

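The outer lid is held level, well above the tin. The inner lid stays seated flush on the rim with its knob upright.

```bash
python3 -c "
from h import *
print(job_done())"
```

```text
the job is handed in; nothing more can be done
None
```

The job is handed in (no verdict was returned): the outer lid is held level and still about 104 mm above where it sat, and the inner lid looks fully seated in the tin in both camera views.

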